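# Shut the label printer, switch it on and print

## Robot

A 6-joint arm with a two-finger parallel gripper is mounted at the origin on the work surface. World frame = base frame: x ahead of the robot, y to its left, z up, the work surface at z = 0. Lengths are in m, angles in rad, forces in N, time in s.
With the tool pointing down it reaches from about 0.35 to 0.775 m from the base axis. Payload 5.5 kg.
Tool frame: the origin (TCP) lies on the centre line of the jaws, within the pads' length; the fingertips stand 11 mm ahead of it and the grasp point (between the pads) lies 8 mm behind it; z points along the fingers, y is the line along which they close (so a half turn about z gives the same grasp; the last joint's range is limited). The gripper opens to 85 mm and grips with 20 to 120 N. Pads are 22 mm wide; open, the fingers measure 114 mm over their backs; the gripper's body (76 mm by 85 mm) begins 54 mm behind the grasp point. The pads swing forward as they close: fully open they stand 13 mm farther back than shut.
Start: joints at [1.054, 0.313, 0.046, 1.304, 0, 1.431], TCP at [0.212, 0.535, 0.242] pointing down, gripper open.
Joint ranges: [-2.76, 2.76], [-0.86, 1.69], [-1.03, 1.26], [-2.2, 2.34], [-1.47, 1.5], [-3.14, 3.14]. Speed limits (rad/s): [2.57, 2.57, 3.14, 3.14, 3.14, 3.14].

## Interface

Orientations are given as a unit quaternion [w, x, y, z].
In Python, from workcell import get_state, eyes, env gives the robot as it stands.
- The arm moves only by the shell command python3 -m inch 'ROWS' [OPENING] [FORCE]. ROWS is JSON, one flat list of numbers, 4 for each row, row after row: the shift along the tool's x, y, z in cm, then the turn about the tool's z in rad. A call has exactly 5 rows; each row shifts and turns the commanded pose from where the row before left it, along the tool's axes as they then stand; what a row does not reach is not made up. A row lasts 1/12 s, in which the tool goes at most 41.7 mm and 7.16 degrees, less where a joint would pass 70% of its speed; a pose out of reach is approached as far as the arm can. A call is refused whole if a number of a shift passes 4.17 or a number of a turn 0.125, either way. A call with a gripper value outside its range is refused whole. OPENING is the opening, from -1 (shut) to 1 (fully open), set as the call begins (- or left out, the last holds). The fingers move at their own pace and stop on an object; FORCE is the grip in N (left out, the last holds). Time passes only in rows, so rows that do not move let the fingers close, or fill a call up. It gives the time, the measured TCP pose, the force, the opening and the grip force at its end, in the units of the state.
- get_state(): the state, without advancing time (a new reading comes with each control period).
- eyes.read_camera(name): name is "scene" or "top" or "wrist"; returns the picture (480x640x3 uint8, red, green, blue); there is no depth.
- eyes.camera_info(name): a dict with "fovy" (degrees; the focal length in pixels is half the picture's height over the tangent of half this angle, whatever the lens; pixels are square), "cx", "cy" (the principal point, pixels), "D" ([k1, k2, p1, p2, k3] as OpenCV has them; the pictures are not rectified), "xyz" and "orientation" of the camera in the world. Camera axes: x right, y down, z forward; pixel columns grow to the right and rows downward; lengths in m; the calibration is good to about 2 mm. A picture is of the moment at which its call begins: read the wrist's pose just before it. camera_info takes no time and is no camera call; for the wrist camera it gives the pose at the moment of the call.
- env.hand_in(): hands the job in; it is judged then, once.
The state is a dict: "clock": time; "joint_pos": joint angles; "qvel": joint speeds; "tau": joint torques, N m; "tcp_pos": TCP position; "orientation": TCP orientation; "wrist_force": force on the tool from outside, world axes, zero at the start; "ft_torque": the same for the moment, N m; "finger_gap": finger opening in m; "grip_force": force on a finger pad.
Only numpy, scipy, OpenCV 4.12 (cv2) and the standard library are available. Lean on these libraries where they do the work, as an engineer would, in place of code of your own. Each camera call takes 0.05 s, during which the arm holds its last target. There are 200 camera calls.

## Task

Get a label printed at the packing bench: first push the label printer's raised blue cover fully shut, then switch the grey control box on by pushing the raised, white-dotted end of its black rocker down as far as it goes, and last press the green button all the way in and let it come out again. Work with the closed fingertips only: nothing is to be picked up, and the cover is not to be lifted further open. Do not press the red or the blue button, and leave the carton, tape roll, pen cup and stapler where they stand.

Things in the scene. Friction and masses are not known exactly. Their poses are not given: they have to be found in the camera images.
- printer: label printer, a fixed grey open tub 190 mm (x) by 180 mm (y) by 120 mm high, closed by a blue cover; origin at the centre of its underside on the bench, z up, +x towards the cover's hinge (roughly away from the robot). It and the control box may change sides.
- cover (a joint): opening angle of the printer's blue cover in rad: 0 fully shut (stop), starts at 0.45 to 0.85, more is wider open. It stays where it is left (stiff hinge): pushing down on its top with about 1 to 4 N shuts it.
- cover_hinge (a point): middle of the cover's hinge line, at the printer's far rim, 122 mm above the bench; the hinge line runs along the printer's y. The cover is a flat plate 190 mm long from here towards the printer's -x, 180 mm wide and 8 mm thick; shut, its top lies 130 mm above the bench and its free edge is at the printer's -x rim.
- cover_push (a point): point on the top face of the cover, mid-width, 100 mm from the hinge line; moves with the cover
- control_box: fixed grey control box 180 x 180 mm, top 46 mm above the bench; origin at the centre of its underside, z up, x roughly away from the robot. On its top, at the corners of a 75 mm square (37.5 mm off the centre in x and y), sit the rocker and the green, red and blue buttons, in any order; the rocker and buttons have the box's yaw.
- rocker_dot (a point): white dot on the end of the black rocker that must go down, on its top face 18 mm from the pivot; moves with the rocker. The rocker is 26 mm wide (y of the box) and 56 mm long (x of the box), V-shaped; the dotted half is always the +x one, 28 mm long. Its pivot line is at the V's bottom, 62 mm above the bench. Off, the dotted half rises at 0.4 rad (23 degrees); on, it lies level, 62 mm above the bench, 6 mm above its grey frame (70 x 38 mm). The other half is then raised.
- rocker (a joint): rocker angle in rad: 0 to 0.04 at the start = off, 0.4 = fully on (stop). It stays where it is left; turning it takes about 4 N at the dot.
- green_top (a point): centre of the flat top of the green round push button (print); button 32 mm across in a round black housing 44 mm across whose top is 10 mm below the unpressed button top; moves with the button, straight down 6 mm; unpressed 68 mm above the bench
- green (a joint): travel of the green button in m: 0 out, 0.006 fully in; springs back by itself; pressing starts at about 1.5 N and full travel takes about 5 N
- red_top (a point): centre of the flat top of the red round push button (stop, not to be pressed); button 32 mm across in a round black housing 44 mm across whose top is 10 mm below the unpressed button top; moves with the button, straight down 6 mm
- red (a joint): travel of the red button in m: 0 out, 0.006 fully in; springs back by itself; pressing starts at about 1.5 N and full travel takes about 5 N
- blue_top (a point): centre of the flat top of the blue round push button (feed, not to be pressed); button 32 mm across in a round black housing 44 mm across whose top is 10 mm below the unpressed button top; moves with the button, straight down 6 mm
- blue (a joint): travel of the blue button in m: 0 out, 0.006 fully in; springs back by itself; pressing starts at about 1.5 N and full travel takes about 5 N
- carton: small loose cardboard carton 70 x 55 x 50 mm high between printer and control box; origin at the centre of its underside
- tape: loose roll of tan tape lying flat, 96 mm across, 48 mm high, on the robot's side of the printer; origin at the centre of its underside
- pen_cup: loose white pen cup 76 mm across, 90 mm high, pens to 121 mm, beyond the control box; origin at the centre of its underside
- stapler: loose blue stapler 130 mm long (its y), 40 mm wide, 41 mm high, on the robot's side of the control box; origin at the centre of its underside

How it is judged:
By the outcome, as a careful person would: the job done as asked, in the order asked, and still so for the second after the job is handed in, with the robot touching nothing.
It also fails if it takes over 58 s, if anything falls off the work surface, if the arm or the gripper's body presses on something with over 40 N, if the wrist force passes 120 N, or if a joint passes its speed limit or range.

## Working session

There is one attempt and no reset: what is moved stays moved. The work goes in short steps, Python scripts to look and compute and a shell command to move; the robot and the scene stay as the last step left them, time stands still between calls to the robot, and variables do not carry over. Pictures are saved under pics/ and viewed, at most 10 in all, crops included, and the job is handed in when it is done.

```bash
mkdir -p pics; ls; cat > h.py <<'E'
import numpy as np, cv2
from scipy.spatial.transform import Rotation as R
from workcell import get_state, eyes, env
def quat(q): return R.from_quat([q[1],q[2],q[3],q[0]])
def cam(name):
    i=eyes.camera_info(name); f=240/np.tan(np.radians(i["fovy"])/2)
    K=np.array([[f,0,i["cx"]],[0,f,i["cy"]],[0,0,1.]])
    return K,np.array(i["D"],float),np.array(i["xyz"]),quat(i["orientation"]).as_matrix()
def ray(name,px):
    K,D,p,M=cam(name); u=cv2.undistortPoints(np.array(px,float).reshape(-1,1,2),K,D).reshape(-1,2)
    return p,np.c_[u,np.ones(len(u))]@M.T
def onz(name,px,z):
    p,d=ray(name,px); return p+d*((z-p[2])/d[:,2])[:,None]
def proj(name,P):
    K,D,p,M=cam(name); return cv2.projectPoints((np.array(P,float).reshape(-1,3)-p)@M,np.zeros(3),np.zeros(3),K,D)[0].reshape(-1,2)
def snap(name,fn):
    im=eyes.read_camera(name); cv2.imwrite('pics/'+fn,im[:,:,::-1]); return im
E
python3 - <<'E'
from h import *
for n in ("top","scene"):
    snap(n,n+"1.png"); K,D,p,M=cam(n); print(n,K[0,0],p,M[:,2],D)
s=get_state();print(s["clock"],s["orientation"],s["tcp_pos"],s["finger_gap"])
E
```

```text
pics
top 583.0374760033011 [0.43558409 0.00831299 1.29695743] [ 0.08367462  0.00915234 -0.9964511 ] [0.00193881 0.         0.         0.         0.        ]
scene 434.22699209508477 [ 1.03054046 -0.08337429  0.81784037] [-0.57756089  0.09320001 -0.81100998] [0.00605779 0.         0.         0.         0.        ]
0.1 [-2.55759992e-04  1.87269974e-01  9.82308156e-01 -7.60328320e-04] [0.21134627 0.53427748 0.24150999] 0.08543042336957822
```

View pics/top1.png

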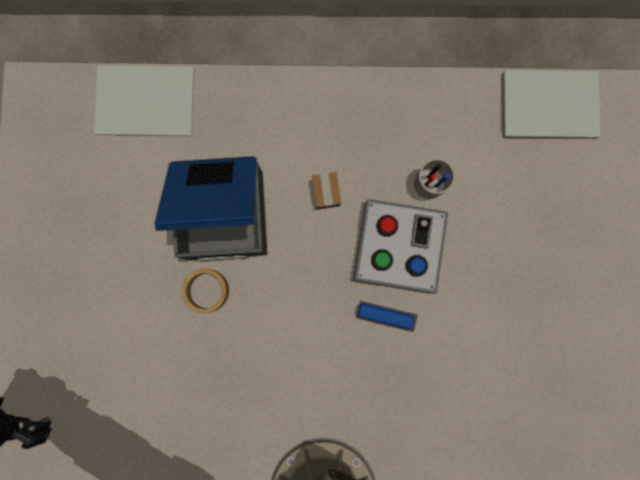

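View pics/scene1.png

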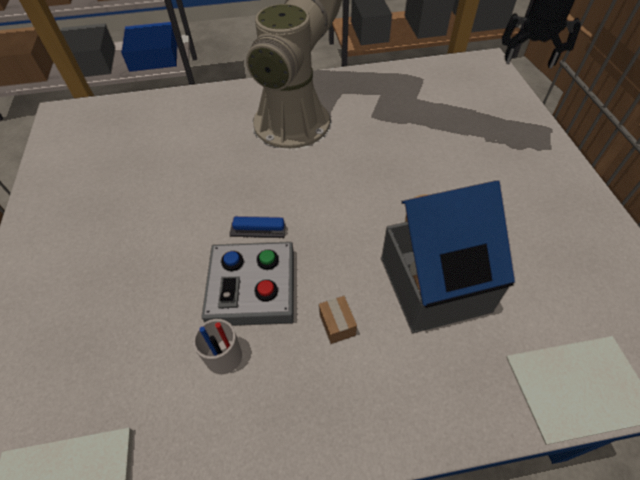

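Top view: printer with blue cover around (212,195), hinge at the top edge (y≈160), tape at (205,290). The control box is at (400,245): red (387,225), rocker dot (424,223), green (382,260), blue (417,265). The scene view agrees.

```bash
python3 - <<'E'
from h import *
def tri(a,b):
    p,d=ray("top",[a]);q,e=ray("scene",[b]);d=d[0]/np.linalg.norm(d);e=e[0]/np.linalg.norm(e)
    t=np.linalg.lstsq(np.c_[d,-e],q-p,rcond=None)[0];A=p+t[0]*d;B=q+t[1]*e
    return (A+B)/2,np.linalg.norm(A-B)
ims={n:cv2.imread(f'pics/{n}1.png') for n in("top","scene")}
rois={"top":{"green":(382,260),"red":(387,225),"blue":(417,265),"dot":(424,223)},"scene":{"green":(267,258),"red":(265,290),"blue":(232,260),"dot":(227,294)}}
P={}
for n,im in ims.items():
    hsv=cv2.cvtColor(im,cv2.COLOR_BGR2HSV).astype(int);H,S,V=hsv[...,0],hsv[...,1],hsv[...,2]
    m={"green":(abs(H-65)<25)&(S>100)&(V>50),"red":((H<8)|(H>172))&(S>120)&(V>60),"blue":(abs(H-112)<15)&(S>110)&(V>50),"dot":(V>130)&(S<70)}
    for k,(x,y) in rois[n].items():
        r=14 if k!="dot" else 6
        w=np.zeros(H.shape,bool);w[y-r:y+r+1,x-r:x+r+1]=1
        ys,xs=np.nonzero(w&m[k]);P[n,k]=(xs.mean(),ys.mean());print(n,k,P[n,k],len(xs))
    # cover quad
    c=((abs(H-110)<15)&(S>120)).astype(np.uint8)
    x,y=(212,195) if n=="top" else (460,240)
    w=np.zeros_like(c);w[y-60:y+80,x-75:x+75]=1
    cs=max(cv2.findContours(c*w,cv2.RETR_EXTERNAL,cv2.CHAIN_APPROX_NONE)[0],key=cv2.contourArea)
    print(n,cv2.approxPolyDP(cv2.convexHull(cs),2.5,True).reshape(-1,2).tolist())
for k in rois["top"]:
    print(k,*tri(P["top",k],P["scene",k]),onz("top",[P["top",k]],.068),onz("scene",[P["scene",k]],.068))
t=cv2.resize(ims["top"][140:320,140:290],None,fx=3.3,fy=3.3,interpolation=2)
s=cv2.resize(ims["scene"][170:350,370:530],None,fx=3.3,fy=3.3,interpolation=2)[:,:300+0] if 0 else cv2.resize(ims["scene"][170:350,395:515],None,fx=2.5,fy=2.5)
h=np.zeros((594,300,3),np.uint8);h[:450]=s
cv2.imwrite('pics/crop.png',np.hstack([t,h]))
E
```

```text
top green (np.float64(382.4088669950739), np.float64(259.35960591133005)) 203
top red (np.float64(387.5), np.float64(224.5)) 208
top blue (np.float64(417.4634146341463), np.float64(265.0731707317073)) 205
top dot (np.float64(424.0), np.float64(223.0)) 9
top [[254, 158], [253, 223], [157, 229], [156, 220], [171, 163]]
scene green (np.float64(266.4647058823529), np.float64(256.4235294117647)) 170
scene red (np.float64(264.9377990430622), np.float64(287.4066985645933)) 209
scene blue (np.float64(230.75294117647059), np.float64(257.8588235294118)) 170
scene dot (np.float64(226.16666666666666), np.float64(294.3333333333333)) 6
scene [[498, 182], [513, 281], [424, 305], [403, 202]]
green [ 0.49990932 -0.11832707  0.05859288] 0.0028418702759886653 [[ 0.49931746 -0.11877835  0.068     ]] [[ 0.50669037 -0.11649572  0.068     ]]
red [ 0.57450417 -0.12904451  0.05844718] 0.0022394595216876684 [[ 0.57336322 -0.12909996  0.068     ]] [[ 0.58039082 -0.12736658  0.068     ]]
blue [ 0.4888532  -0.19293335  0.05797158] 0.002487207231378776 [[ 0.48839683 -0.19255389  0.068     ]] [[ 0.49617569 -0.19024854  0.068     ]]
dot [ 0.57830842 -0.20614757  0.06259025] 0.0021171351041112713 [[ 0.57768403 -0.20627736  0.068     ]] [[ 0.58167411 -0.20420387  0.068     ]]
```

View pics/crop.png

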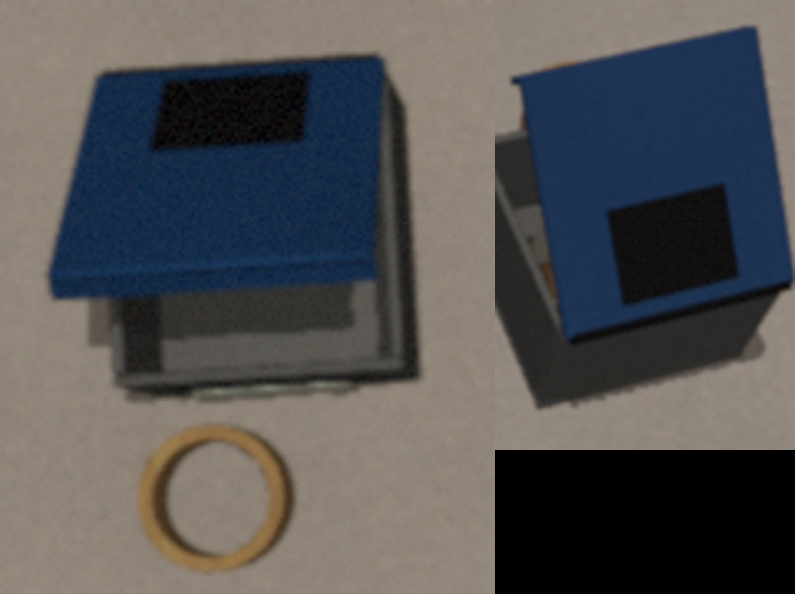

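Crop: cover top-face corners in the top view are about (171,163), (255,158) at the hinge and (253,219), (156,224) at the free edge. In the scene view the free corners are (405,201) and (499,181).

```bash
python3 - <<'E'
from h import *
def tri(a,b):
    p,d=ray("top",[a]);q,e=ray("scene",[b]);d=d[0]/np.linalg.norm(d);e=e[0]/np.linalg.norm(e)
    t=np.linalg.lstsq(np.c_[d,-e],q-p,rcond=None)[0];A=p+t[0]*d;B=q+t[1]*e
    return (A+B)/2,np.linalg.norm(A-B)
fl,_=tri((155.8,224.2),(499,181.2));fr,_=tri((253,219.4),(405,201.2))
hl,_=tri((171.2,162.7),(513,282.5));hr,_=tri((255.2,157.6),(425,303.5))
print("fl,fr,hl,hr",fl,fr,hl,hr)
hz=onz("top",[(171.2,162.7),(255.2,157.6)],.13);print("hinge on plane",hz)
f=(fl+fr)/2;h=hz.mean(0);yaw=np.arctan2(*(-(hz[1]-hz[0])[[0,1]]*[-1,1]))
print("yaw",yaw,"free",f,"angle",np.arctan2(f[2]-h[2],np.linalg.norm((f-h)[:2])),np.linalg.norm(f-h))
T=get_state();M=quat(T["orientation"]).as_matrix();p=np.array(T["tcp_pos"]);print("tool x,y,z axes",M.T.round(3))
# rim near edge
print("near rim",onz("top",[(175.5,256),(262.5,252)],.12))
print("tape",onz("top",[(205,290)],.048),"cup",onz("top",[(435,180)],.1),"stapler",onz("top",[(387,316)],.04),"carton",onz("top",[(327,190)],.05))
E
```

```text
fl,fr,hl,hr [0.54901902 0.31402903 0.24849607] [0.56012715 0.13794481 0.24565291] [0.68886255 0.32219681 0.12463227] [0.70112243 0.1504146  0.12615619]
hinge on plane [[0.68647036 0.31823738 0.13      ]
 [0.69936484 0.14743464 0.13      ]]
yaw 0.07535046835406889 free [0.55457309 0.22598692 0.24707449] angle 0.7017113233676946 0.18136303524160016
tool x,y,z axes [[-0.93   0.368  0.   ]
 [ 0.368  0.93  -0.002]
 [-0.001 -0.001 -1.   ]]
near rim [[0.49711802 0.30518808 0.12      ]
 [0.50786811 0.12911818 0.12      ]]
tape [[0.4291063  0.25758145 0.048     ]] cup [[ 0.66406502 -0.22345687  0.1       ]] stapler [[ 0.37974163 -0.13221327  0.04      ]] carton [[ 6.48475921e-01 -7.53350871e-05  5.00000000e-02]]
```

```bash
python3 -m inch '[0,0,-1.5,-0.08, 0,0,-1.5,-0.08, 0,0,-1.5,-0.08, 0,0,-1.5,0, 0,0,-0.5,0]' -1 40; python3 -c "
from h import *
s=get_state();M=quat(s['orientation']).as_matrix();print(M.T.round(3));print(M.T@(np.array([.572,.224,.30])-s['tcp_pos'])*100)"
```

```text
clock: 0.52
tcp_pos: [0.2118, 0.5351, 0.3091]
orientation: [0.0, 0.068, 0.998, 0.001]
wrist_force: [0.8, 0.7, 0.6]
finger_gap: 0.0256
grip_force: 0.0
[[-0.991  0.136 -0.001]
 [ 0.136  0.991  0.002]
 [ 0.001  0.002 -1.   ]]
[-39.92481729 -25.91069083   0.89321804]
```

```bash
python3 -m inch '[-2.66,-1.73,0,0, -2.66,-1.73,0,0, -2.66,-1.73,0,0, -2.66,-1.73,0,0, -2.66,-1.73,0,0]'
python3 -m inch '[-2.66,-1.73,0,0, -2.66,-1.73,0,0, -2.66,-1.73,0,0, -2.66,-1.73,0,0, -2.66,-1.73,0,0]'
python3 -m inch '[-2.66,-1.73,0,0, -2.66,-1.73,0,0, -2.66,-1.73,0,0, -2.66,-1.73,0,0, -2.66,-1.73,0,0]'
python3 -m inch '[0,0,0,0, 0,0,0,0, 0,0,0,0, 0,0,0,0, 0,0,0,0]'
```

```text
clock: 0.93
tcp_pos: [0.3321, 0.4297, 0.3065]
orientation: [-0.0, 0.068, 0.998, -0.0]
wrist_force: [0.8, 0.1, 0.4]
finger_gap: 0.0003
grip_force: 0.0
clock: 1.35
tcp_pos: [0.4523, 0.3257, 0.3065]
orientation: [-0.0, 0.069, 0.998, -0.0]
wrist_force: [0.5, 1.0, 0.4]
finger_gap: -0.0
grip_force: 0.0
clock: 1.77
tcp_pos: [0.5723, 0.2219, 0.3064]
orientation: [-0.001, 0.069, 0.998, -0.0]
wrist_force: [0.6, 0.4, 0.2]
finger_gap: 0.0
grip_force: 0.0
clock: 2.18
tcp_pos: [0.5706, 0.2241, 0.3074]
orientation: [-0.0, 0.068, 0.998, 0.0]
wrist_force: [-0.6, 0.1, -0.9]
finger_gap: -0.0001
grip_force: 0.0
```

```bash
python3 -m inch '[0,0,1,0, 0,0,1,0, 0,0,1,0, 0,0,1,0, 0,0,1,0]' | grep -E "clock|tcp|wrist"
python3 -m inch '[0,0,1,0, 0,0,1,0, 0,0,1,0, 0,0,1,0, 0,0,1,0]'| grep -E "tcp|wrist"
python3 -m inch '[0,0,1,0, 0,0,1,0, 0,0,1,0, 0,0,0.7,0, 0,0,0.5,0]'| grep -E "tcp|wrist"
python3 -m inch '[0,0,0.4,0, 0,0,0.4,0, 0,0,0.3,0, 0,0,0.3,0, 0,0,0.3,0]'| grep -E "tcp|wrist"
```

```text
clock: 2.6
tcp_pos: [0.5711, 0.2235, 0.2562]
wrist_force: [0.1, -0.8, 1.5]
tcp_pos: [0.5715, 0.2231, 0.2063]
wrist_force: [0.3, -0.7, 1.6]
tcp_pos: [0.571, 0.2231, 0.164]
wrist_force: [-0.9, -0.9, 0.4]
tcp_pos: [0.5717, 0.2233, 0.1484]
wrist_force: [0.1, -0.0, 1.6]
```

```bash
python3 -m inch '[0,0,0.2,0, 0,0,0.2,0, 0,0,0.2,0, 0,0,0.1,0, 0,0,0.1,0]'| grep -E "tcp|wrist"
python3 -m inch '[0,0,0.1,0, 0,0,0.1,0, 0,0,0,0, 0,0,0,0, 0,0,0,0]'| grep -E "clock|tcp|wrist"
python3 -c "
from h import *
im=snap('scene','s2.png'); cv2.imwrite('pics/s2c.png',im[130:370,360:600,::-1].repeat(2,0).repeat(2,1))"
```

```text
tcp_pos: [0.5715, 0.2232, 0.141]
wrist_force: [-3.1, -1.0, 10.2]
clock: 4.68
tcp_pos: [0.5715, 0.2233, 0.1409]
wrist_force: [-5.2, -0.6, 13.9]
```

View pics/s2c.png

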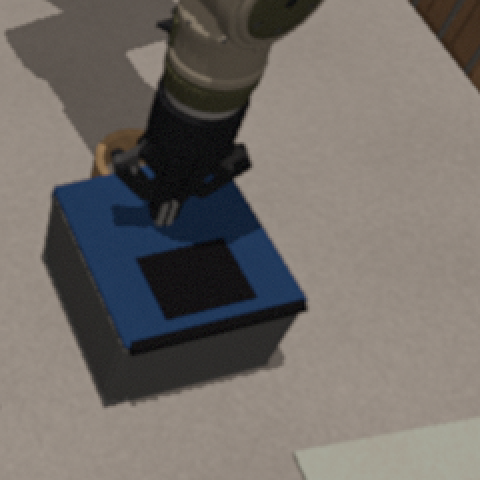

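The cover is shut: it lies flat, with the tip at 130 mm and the stop felt at 14 N. Next I go up and over to the rocker.

```bash
python3 -m inch '[0,0,-0.5,0, 0,0,-1.2,0, 0,0,-1.5,0, 0,0,-1.5,0, 0,0,-1.5,0]' | grep -E "clock|tcp|wrist"
python3 -m inch '[-0.46,-2.82,0,0, -0.46,-2.82,0,0, -0.46,-2.82,0,0, -0.46,-2.82,0,0, -0.46,-2.82,0,0]' | grep -E "tcp"
python3 -m inch '[-0.46,-2.82,0,0, -0.46,-2.82,0,0, -0.46,-2.82,0,0, -0.46,-2.82,0,0, -0.46,-2.82,0,0]' | grep -E "tcp"
python3 -m inch '[-0.46,-2.82,0,0, -0.46,-2.82,0,0, -0.46,-2.82,0,0, -0.46,-2.82,0,0, -0.46,-2.82,0,0]' | grep -E "tcp"
python3 -m inch '[0,0,0,0, 0,0,0,0, 0,0,0,0, 0,0,0,0, 0,0,0,0]'
python3 - <<'E'
from h import *
s=get_state();M=quat(s['orientation']).as_matrix();print(M.T.round(3));print("to rocker",M.T@(np.array([.582,-.206,.073])-s['tcp_pos'])*100)
im=snap('wrist','w1.png');print(proj('wrist',[[.5777,-.2063,.069],[.4993,-.1188,.068],[.5734,-.1291,.068],[.4884,-.1926,.068],[.582,-.206,.066]]).round(0).tolist())
E
```

```text
clock: 5.15
tcp_pos: [0.5715, 0.2232, 0.2008]
wrist_force: [0.2, -0.1, 0.3]
tcp_pos: [0.5751, 0.0792, 0.2004]
tcp_pos: [0.5787, -0.0639, 0.2004]
tcp_pos: [0.5822, -0.2068, 0.2003]
clock: 6.82
tcp_pos: [0.5822, -0.204, 0.2004]
orientation: [-0.0, 0.068, 0.998, 0.0]
wrist_force: [0.4, -0.2, 0.3]
finger_gap: 0.0003
grip_force: 0.0
[[-0.991  0.135  0.   ]
 [ 0.135  0.991  0.   ]
 [-0.     0.    -1.   ]]
to rocker [-8.34905701e-03 -2.04723712e-01  1.27374748e+01]
[[314.0, 233.0], [431.0, 99.0], [423.0, 212.0], [316.0, 97.0], [316.0, 238.0]]
```

View pics/w1.png

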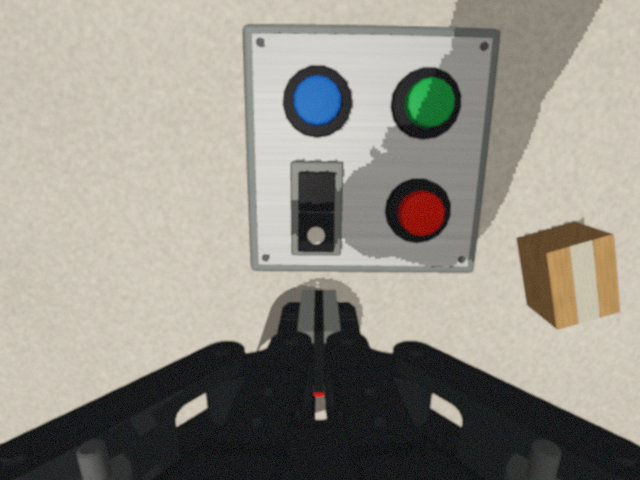

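Wrist view: the dot is at (316,235) against a predicted (314,233), and green at (432,101) against (431,99). The positions hold, so I descend on the rocker.

```bash
python3 -m inch '[0,-0.1,2,0, 0,-0.1,2,0, 0,0,2,0, 0,0,2,0, 0,0,2,0]' | grep -E "clock|tcp|wrist"
python3 -m inch '[0,0,0.8,0, 0,0,0.4,0, 0,0,0.3,0, 0,0,0.3,0, 0,0,0.2,0]' | grep -E "tcp|wrist"
python3 -m inch '[0,0,0.1,0, 0,0,0.1,0, 0,0,0.1,0, 0,0,0.1,0, 0,0,0.1,0]' | grep -E "tcp|wrist"
```

```text
clock: 7.28
tcp_pos: [0.5821, -0.2063, 0.0997]
wrist_force: [-0.4, -0.1, -0.2]
tcp_pos: [0.5832, -0.2074, 0.0817]
wrist_force: [1.1, 1.0, 3.3]
tcp_pos: [0.5826, -0.2077, 0.0758]
wrist_force: [2.6, -0.4, 3.3]
```

```bash
python3 -m inch '[0,0,0.1,0, 0,0,0.1,0, 0,0,0.1,0, 0,0,0.1,0, 0,0,0,0]' | grep -E "tcp|wrist"
python3 -m inch '[0,0,0.1,0, 0,0,0.1,0, 0,0,0,0, 0,0,0,0, 0,0,0,0]' | grep -E "clock|tcp|wrist"
```

```text
tcp_pos: [0.5823, -0.2076, 0.073]
wrist_force: [-0.3, 0.6, 12.7]
clock: 8.95
tcp_pos: [0.5823, -0.2077, 0.0729]
wrist_force: [-5.2, 2.7, 23.0]
```

```bash
python3 -m inch '[0,0,-0.8,0, 0,0,-1.5,0, 0,0,-1.5,0, 0,0,-1.5,0, 0,0,-0.5,0]' | grep -E "tcp|wrist"
python3 -m inch '[1.88,1.54,0,0, 1.88,1.54,0,0, 1.88,1.54,0,0, 1.88,1.54,0,0, 1.88,1.54,0,0]' | grep -E "tcp"
python3 -m inch '[0,0,0,0, 0,0,0,0, 0,0,0,0, 0,0,0,0, 0,0,0,0]' | grep -E "tcp|wrist|clock"
python3 -c "
from h import *
snap('wrist','w2.png')"
```

```text
tcp_pos: [0.5816, -0.2072, 0.1284]
wrist_force: [0.8, -0.5, -0.0]
tcp_pos: [0.4971, -0.117, 0.1259]
clock: 10.2
tcp_pos: [0.4999, -0.1188, 0.127]
wrist_force: [-0.5, -0.5, 0.1]
```

View pics/w2.png

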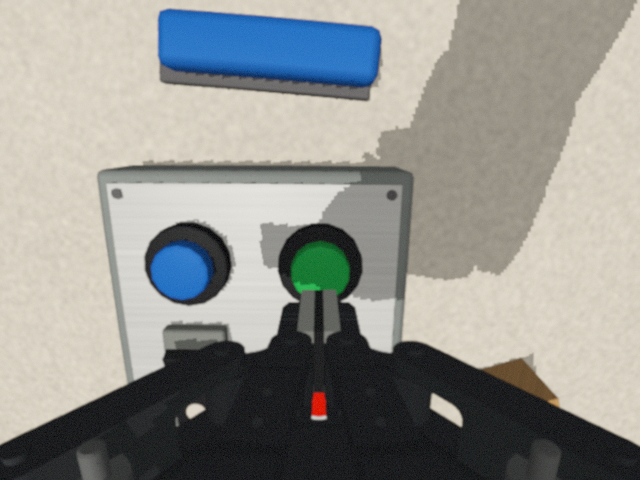

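The fingertips stand over the green button, centred at column 320. Pressing now.

```bash
python3 -m inch '[0,0,1,0, 0,0,1,0, 0,0,1,0, 0,0,1,0, 0,0,0.4,0]' | grep -E "tcp|wrist"
python3 -m inch '[0,0,0.2,0, 0,0,0.2,0, 0,0,0.2,0, 0,0,0.2,0, 0,0,0.1,0]' | grep -E "tcp|wrist"
python3 -m inch '[0,0,0.1,0, 0,0,0.1,0, 0,0,0.1,0, 0,0,0,0, 0,0,0,0]' | grep -E "clock|tcp|wrist"
```

```text
tcp_pos: [0.4979, -0.1176, 0.0809]
wrist_force: [-0.6, 0.6, 0.1]
tcp_pos: [0.4991, -0.118, 0.0745]
wrist_force: [-3.0, 0.4, 3.6]
clock: 11.5
tcp_pos: [0.4992, -0.1181, 0.0729]
wrist_force: [-6.4, 3.2, 14.6]
```

```bash
python3 -m inch '[0,0,-0.5,0, 0,0,-1,0, 0,0,-1.5,0, 0,0,-2,0, 0,0,-3,0]' | grep -E "tcp|wrist"
python3 -m inch '[0,0,-3,0, 2,0,-3,0, 4,0,-2,0, 4,0,0,0, 3,0,0,0]' | grep -E "tcp|wrist"
python3 -m inch '[0,0,0,0, 0,0,0,0, 0,0,0,0, 0,0,0,0, 0,0,0,0]' | grep -E "clock|tcp|wrist"
python3 -c "
from h import *
a=snap('scene','s3.png')
cv2.imwrite('pics/s3c.png',cv2.resize(a[160:380,180:540,::-1],None,fx=2.2,fy=2.2))"
```

```text
tcp_pos: [0.4983, -0.1178, 0.1506]
wrist_force: [0.9, -0.6, -0.0]
tcp_pos: [0.3722, -0.1007, 0.2316]
wrist_force: [-0.4, -0.1, 0.5]
clock: 12.75
tcp_pos: [0.3743, -0.1012, 0.2299]
wrist_force: [0.2, -0.3, 0.2]
```

View pics/s3c.png

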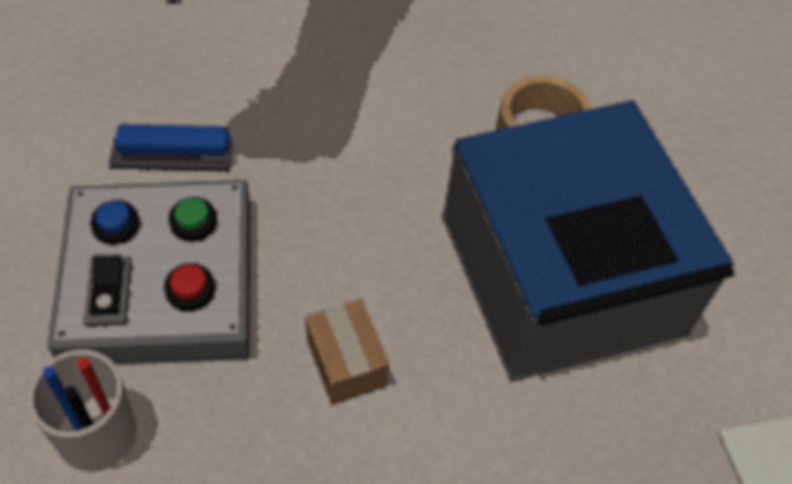

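The crop shows the cover flat on the tub and the dotted rocker end at (103,300) down. The green button at (192,215) is out again, and the loose items stand where they were.

```bash
python3 -c "
from h import *
print(env.hand_in())"
```

```text
the job is handed in; nothing more can be done
None
```

The cover is shut, the rocker is fully on, and the green button was pressed all the way in and came out again, in that order; the job is handed in at about 13 s, with no verdict returned.

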